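# Sort the measured valve parts and gauges, and secure the seat rings

### The arm

A 7-joint arm with a two-finger parallel gripper is mounted at the origin on a cart in front of the work surface, level with it; the furniture and walls round the work are solid. World frame = base frame: x ahead of the robot, y to its left, z up, the work surface at z = 0. Lengths are in m, angles in rad, forces in N, time in s.
With the tool pointing down it reaches from about 0.35 to 0.9 m from the base axis. Payload 8.1 kg.
Tool frame: the origin (TCP) lies at the centre of the arm's flange, where the gripper is bolted on; the fingertips stand 178 mm ahead of it and the grasp point (between the pads) lies 159 mm ahead of it; z points along the fingers, y is the line along which they close (so a half turn about z gives the same grasp; the last joint's range is limited). The gripper opens to 92 mm and grips with 3 to 60 N. Pads are 19 mm wide; open, the fingers measure 130 mm over their backs; the gripper's body (75 mm by 190 mm) begins 47 mm behind the grasp point.
Start: joints at [1.037, 0.434, 0.025, 1.573, -0.012, 1.134, -0.075], TCP at [0.261, -0.568, 0.405] pointing down, gripper open.
Joint ranges: [-2.62, 2.62], [-0.44, 2.09], [-1.27, 1.32], [0.08, 2.57], [-1.32, 4.46], [0.12, 2], [-2.74, 2.74]. Speed limits (rad/s): [2.22, 2.22, 3.01, 3.01, 3.14, 3.14, 3.14].

### API

Orientations are given as a rotation vector (axis times angle).
In Python, from cell import arm gives the robot as it stands. The module is installed in compiled form; this text tells all that it offers.
- The arm moves only by the shell command python3 -m inch 'ROWS' [FORCE]. ROWS is text: rows parted by semicolons, each of 5 numbers parted by spaces: the shift along the tool's x, y, z in m, then the turn about the tool's z in rad, then the finger opening in m, from 0 to 0.0918. In form: x y z roll fingers; .... A call has 1 to 5 rows; each row is the pose to reach, as a shift and turn from the pose commanded when the call began, along the tool's axes at that moment; what a row does not reach only later rows make up. A row lasts 1/10 s, in which the tool goes at most 50 mm and 8.59 degrees, less where a joint would pass 70% of its speed; a pose out of reach is approached as far as the arm can. A call with a gripper value outside its range is refused whole. The fingers move at their own pace and stop on an object; FORCE is the grip in N (left out, the last holds). Time passes only in rows, so rows that repeat a pose let the fingers close. It gives the time, the measured TCP pose, the force, the opening and the grip force at its end, in the units of the state.
- arm.observe(): the state, without advancing time (a new reading comes with each control period).
- arm.get_image(name): name is "side" or "top" or "wrist"; returns the picture (384x512x3 uint8, red, green, blue); there is no depth.
- arm.get_calibration(name): a dict with "intrinsics" (3x3 intrinsics, pixels), "distortion" ([k1, k2, p1, p2, k3] as OpenCV has them; the pictures are not rectified), "pose" (4x4, takes a point from camera to world coordinates). Camera axes: x right, y up, looking along -z (the intrinsics and any distortion apply to the point x, -y, -z); pixel columns grow to the right and rows downward; lengths in m; the calibration is good to about 2 mm. A picture is of the moment at which its call begins: read the wrist's pose just before it. get_calibration takes no time and is no camera call; for the wrist camera it gives the pose at the moment of the call.
- arm.sign_off(): hands the job in; it is judged then, once.
Trained networks look in the newest picture that a camera, given by its name, has taken for a name from the list of things; names that differ only in an ending like _2 or _b are one class to them, and where a whole thing is asked for, a point or a joint stands for the part that bears it (a point fixed in the world has none). Each returns a list of dicts, best first, with "conf" (0 to 1); they miss things now and then, are a little off and sometimes report something else, mostly with a low value. They report only what shows in the picture. A call takes as long as a camera call.
- arm.look_for(camera, query): "point" ([row, column] in pixels, amid what is visible of it).
- arm.silhouettes(camera, query): "region" (384x512 bool, what is visible of it) and "point" ([row, column] in pixels, amid what is visible of it).
- arm.place_of(camera, query): "point" ([row, column] in pixels: a listed point, or the origin of a listed thing).
The state is a dict: "clock": time; "joints": joint angles; "dq": joint speeds; "joint_efforts": joint torques, N m; "position": TCP position; "ee_rot": TCP orientation; "force": force on the tool from outside, world axes, zero at the start; "ft_torque": the same for the moment, N m; "width": opening from 0.0 (shut) to 1.0 (fully open); "gripper_force": force on a finger pad.
Only numpy, scipy, OpenCV 4.12 (cv2) and the standard library are available. Lean on these libraries where they do the work, as an engineer would, in place of code of your own. Each camera call takes 0.05 s, during which the arm holds its last target. There are 200 camera calls.

### The job

Measuring is finished, so clear the mixed parts off the bench: stack the two steel seat rings on the spindle of the grey transport stand, the large one at the bottom and the small one on top, put the loose bronze bush upright in the blue bin with the other bush, and stand the loose steel pin gauge in the empty bay of the wooden pin rest without knocking over the pin already there. Once both rings are on, tip the stand's keeper arm over so that it lies down on top of the ring pile for the ride back to the workshop.

Things in the scene. Friction and masses are not known exactly. Their poses are not given: they have to be found in the camera images.
- large_ring_center (a point): Centre of the large seat ring: plain turned steel ring lying flat, 54 mm outside diameter, about 30 mm bore, 12 mm high, 50 g. z up along its axis.
- small_ring_center (a point): Centre of the small seat ring: plain turned steel ring lying flat, 44 mm outside diameter, about 21 mm bore, 15 mm high, 50 g (smaller but thicker than the large one). z up along its axis.
- bush_center (a point): Centre (half-way up) of the loose bronze bush: brown bronze, 32 mm high, standing on its 47 mm wide, 12 mm thick flange; above the flange a barrel of 32 mm diameter. z up along its axis. To be moved; the like bush inside the blue bin stays there.
- pin_center (a point): Centre of the loose pin gauge to be moved: plain steel cylinder standing upright on the bench, 22 mm diameter, 45 mm high. z up along its axis.
- pin_in_rest_center (a point): Centre of the pin gauge that already stands in the pin rest: steel cylinder, loose, 20 mm diameter, 50 mm high. To be left standing in its bay.
- spindle (a point): Foot of the ring spindle on the grey fixed transport stand, whose top is 12 mm above the bench. Spindle: upright steel rod, 8 mm thick, pointed, 43 mm high from here; rings go over it and lie on the plate. x, y: the stand's axes, z up. The plate spans -46 to 46 mm in x, -111 to 41 mm in y. The keeper's hinge axis (along x) is 82 mm away towards -y, 30 mm higher, in cheeks 40 mm high.
- keeper (a joint): Hinge (rad) of the keeper, a weighted steel arm (120 g) on the stand. It starts tipped back, away from the spindle, at or near its stop at 2.05 (1.57 = upright). Pushed past upright towards the spindle (+y of the stand) it falls forward by itself; its fork straddles the spindle and rests on the rings. 0 = level, as it rests on both rings; with a ring missing it sinks to -0.1 or lower.
- keeper_knob (a point): Centre of the black knob, 20 mm wide and 19 mm long, at the free end of the keeper arm, 126 mm from its hinge (arm's end: 135 mm); y points outward along the arm, x along the hinge. At the start about 0.155 m above the bench.
- bin_free (a point): Point on the floor (2 mm above the bench) of the blue plastic bin, amid its free part. The fixed bin is 62 mm high, walls 3 mm, inside 140 mm (x) by 200 mm (y); its middle is 45 mm from here towards +y. Another bronze bush (loose, same size) stands about 110 mm from here towards +y. x, y along the bin's sides, z up.
- rest_free_bay (a point): Middle of the floor (6 mm above the bench) of the empty bay of the wooden pin rest, a low fixed tray of two blue-lined bays side by side along y, walls 6 mm thick, 14 mm above this floor. The bay is 66 mm (x) by 64 mm (y); the other bay, with the standing pin, is centred 70 mm away towards -y. x, y along the rest's sides, z up.

How it is judged:
By the outcome, as a careful person would: the job done as asked, in the order asked, and still so for the second after the job is handed in, with the robot touching nothing.
It also fails if it takes over 109 s, if anything falls off the work surface, if the arm or the gripper's body presses on something with over 40 N, if the wrist force passes 120 N, or if a joint passes its speed limit or range.

## Working session

There is one attempt and no reset: what is moved stays moved. The work goes in short steps, Python scripts to look and compute and a shell command to move; the robot and the scene stay as the last step left them, time stands still between calls to the robot, and variables do not carry over. Pictures are saved under pics/ and viewed, at most 14 in all, crops included, and the job is handed in when it is done.

```bash
mkdir -p pics
cat > h.py <<'E'
import numpy as np, cv2
from cell import arm
from scipy.spatial.transform import Rotation as R
def ray(cam,pt,z):
    c=arm.get_calibration(cam); K=np.array(c["intrinsics"],float); d=np.array(c["distortion"],float); P=np.array(c["pose"])
    u=cv2.undistortPoints(np.array([[[pt[1],pt[0]]]],float),K,d)[0,0]
    v=P[:3,:3]@np.array([u[0],-u[1],-1]); o=P[:3,3]
    return o+v*(z-o[2])/v[2]
def proj(cam,X):
    c=arm.get_calibration(cam); K=np.array(c["intrinsics"],float); d=np.array(c["distortion"],float); P=np.array(c["pose"])
    q=P[:3,:3].T@(np.array(X)-P[:3,3]); q=q*[1,-1,-1]
    return cv2.projectPoints(q[None],np.zeros(3),np.zeros(3),K,d)[0][0,0][::-1]
def tool(): 
    s=arm.observe(); return np.array(s["position"]),R.from_rotvec(s["ee_rot"])
def shift(X,h=None):
    "tool-axis shift bringing grasp point to world X"
    p,r=tool(); g=p+r.apply([0,0,.159]); return r.inv().apply(np.array(X)-g)
E
python3 - <<'E'
from h import *
for c in("top","side","wrist"):
    cv2.imwrite(f"pics/{c}0.png",arm.get_image(c)[:,:,::-1]); k=arm.get_calibration(c); print(c,np.round(k["pose"],3).tolist())
Z=dict(large_ring_center=.006,small_ring_center=.0075,bush_center=.016,pin_center=.0225,pin_in_rest_center=.031,spindle=.012,keeper_knob=.155,bin_free=.002,rest_free_bay=.006)
for n,z in Z.items():
  for c in("top","side"):
    for d in arm.place_of(c,n)[:3]: print(n,c,round(d["conf"],2),np.round(d["point"]),ray(c,d["point"],z).round(3))
s=arm.observe();print(s["clock"],s["position"],s["ee_rot"],R.from_rotvec(s["ee_rot"]).as_matrix().round(3))
E
```

```text
top [[0.013, 0.99, -0.14, 0.375], [-0.999, 0.018, 0.033, 0.015], [0.035, 0.139, 0.99, 0.958], [0.0, 0.0, 0.0, 1.0]]
side [[0.605, -0.703, 0.375, 0.836], [0.796, 0.527, -0.297, -0.258], [0.011, 0.478, 0.878, 0.865], [0.0, 0.0, 0.0, 1.0]]
wrist [[0.417, 0.876, 0.243, 0.327], [-0.909, 0.403, 0.109, -0.537], [-0.002, -0.267, 0.964, 0.384], [0.0, 0.0, 0.0, 1.0]]
large_ring_center top 0.73 [229. 172.] [0.402 0.225 0.006]
large_ring_center top 0.25 [164. 252.] [0.584 0.012 0.006]
large_ring_center side 0.79 [135. 292.] [0.396 0.229 0.006]
small_ring_center top 0.69 [222. 298.] [ 0.427 -0.112  0.007]
small_ring_center side 0.76 [215. 195.] [ 0.44  -0.122  0.007]
bush_center top 0.63 [227. 356.] [ 0.413 -0.269  0.016]
bush_center side 0.86 [244. 138.] [ 0.428 -0.27   0.016]
pin_center top 0.63 [213. 229.] [0.445 0.071 0.022]
pin_center side 0.62 [172. 260.] [0.446 0.075 0.022]
pin_in_rest_center top 0.43 [168. 196.] [0.562 0.164 0.031]
pin_in_rest_center top 0.15 [214. 230.] [0.442 0.07  0.031]
spindle top 0.64 [164. 256.] [0.582 0.002 0.012]
spindle side 0.79 [227. 271.] [0.581 0.007 0.012]
keeper_knob top 0.73 [152. 315.] [ 0.584 -0.135  0.155]
keeper_knob side 0.56 [239. 223.] [ 0.586 -0.13   0.155]
bin_free top 0.91 [166. 360.] [ 0.586 -0.29   0.002]
bin_free side 0.84 [303. 162.] [ 0.573 -0.295  0.002]
rest_free_bay top 0.62 [216. 229.] [0.44  0.073 0.006]
rest_free_bay top 0.6 [169. 168.] [0.565 0.243 0.006]
rest_free_bay top 0.34 [164. 253.] [0.583 0.01  0.006]
1.05 [ 0.26097842 -0.56792026  0.40477224] [3.06895086e+00 6.71271521e-01 7.44562613e-05] [[ 0.909  0.417  0.   ]
 [ 0.417 -0.909 -0.   ]
 [ 0.     0.    -1.   ]]
```

View pics/top0.png

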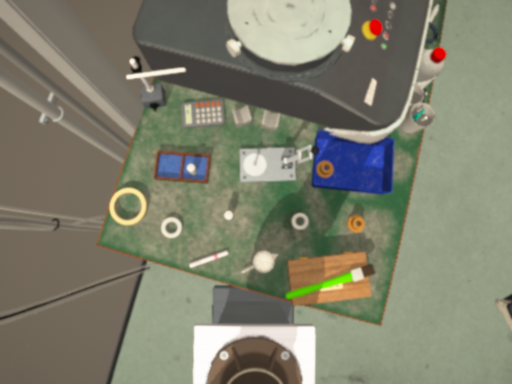

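View pics/side0.png

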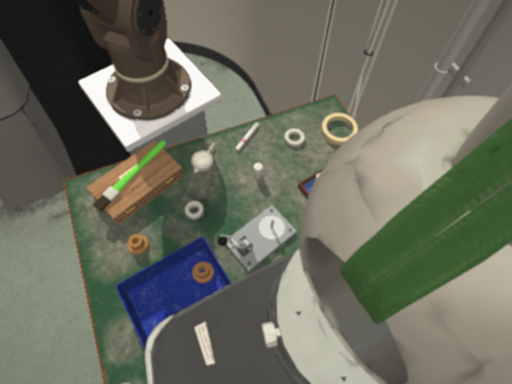

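The top view shows the large ring at (229,172), small ring (222,298), bush (227,356) and pin (215,229). The stand is at (164,256), the bin's free part at (166,360) and the empty bay at (169,168). The beige ring at (207,128) is a decoy. Bush first, since it is nearest.

```bash
R='x'; python3 -m inch '0.19 -0.145 0.05 -0.7 0.09;0.19 -0.145 0.05 -0.7 0.09;0.19 -0.145 0.05 -0.7 0.09;0.19 -0.145 0.05 -0.7 0.09;0.19 -0.145 0.05 -0.7 0.09'
python3 - <<'E'
from h import *
print(tool()[1].as_matrix().round(3),shift([.42,-.27,.14]))
E
```

```text
clock: 1.55
position: [0.3739, -0.3545, 0.3546]
ee_rot: [2.647, 1.692, 0.001]
force: [0.3, -0.3, -0.6]
width: 0.978
gripper_force: 0.0
[[ 0.42   0.908  0.001]
 [ 0.908 -0.42  -0.   ]
 [ 0.     0.001 -1.   ]] [0.09603343 0.00623976 0.05561235]
```

```bash
python3 -m inch '0.096 0.006 0.055 -0.44 0.09;0.096 0.006 0.055 -0.44 0.09;0.096 0.006 0.055 -0.44 0.09;0.096 0.006 0.055 -0.44 0.09'
cat >> h.py <<'E'
def see(n,z,cam="wrist"):
    arm.get_image(cam)
    for d in arm.place_of(cam,n)[:2]:
        X=ray(cam,d["point"],z); print(n,cam,round(d["conf"],2),np.round(d["point"]),"world",X.round(4),"shift at same z+",shift(X).round(4))
E
python3 - <<'E'
from h import *
cv2.imwrite("pics/w1.png",arm.get_image("wrist")[:,:,::-1])
see("bush_center",.016); see("bin_free",.002); see("small_ring_center",.0075)
print(tool()[1].as_matrix().round(3),arm.observe()["joints"])
E
```

```text
clock: 1.95
position: [0.4201, -0.2706, 0.2989]
ee_rot: [-2.213, -2.227, -0.001]
force: [0.1, -0.7, -0.0]
width: 0.981
gripper_force: 0.0
bush_center wrist 0.83 [192. 256.] world [ 0.4245 -0.2722  0.016 ] shift at same z+ [0.002  0.0053 0.1253]
bin_free wrist 0.98 [220. 414.] world [ 0.581  -0.3054  0.002 ] shift at same z+ [-0.0302  0.162   0.1395]
bin_free wrist 0.56 [  4. 264.] world [ 0.431  -0.1145  0.002 ] shift at same z+ [0.16   0.011  0.1392]
small_ring_center wrist 0.59 [  6. 262.] world [ 0.4292 -0.1173  0.0075] shift at same z+ [0.1567 0.0094 0.1336]
[[ 0.004  1.     0.001]
 [ 1.    -0.004 -0.001]
 [-0.001  0.001 -1.   ]] [ 0.72942186  0.38109716 -0.33118203  1.97699236  0.16888794  0.80858538
  0.29982877]
```

View pics/w1.png

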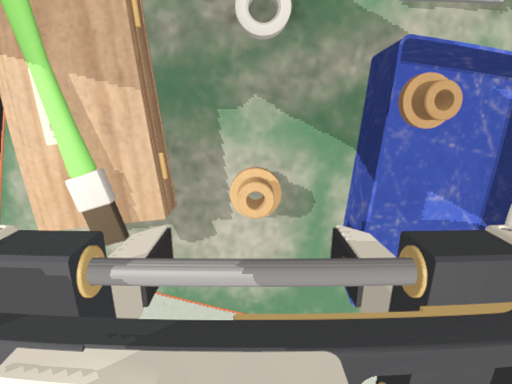

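The bush is at (192,256), squarely under the gripper, with the bin to the right. Going down on its barrel.

```bash
python3 -m inch '-0.001 0.0045 0 0 0.055;-0.001 0.0045 0.05 0 0.055;-0.001 0.0045 0.1 0 0.055;-0.001 0.0045 0.106 0 0.055;-0.001 0.0045 0.106 0 0.055' 
python3 -m inch '0 0 0 0 0.02;0 0 0 0 0.02;0 0 0 0 0.02;0 0 0 0 0.02' 25
python3 -m inch '0 0 -0.05 0 0.02;0 0 -0.1 0 0.02;0 0 -0.1 0 0.02' 25
```

```text
clock: 2.8
position: [0.4238, -0.2734, 0.1933]
ee_rot: [-2.22, -2.219, 0.001]
force: [0.7, -0.3, 0.2]
width: 0.616
gripper_force: 0.0
clock: 3.2
position: [0.4243, -0.2739, 0.1951]
ee_rot: [2.22, 2.219, 0.0]
force: [-2.2, 1.2, 10.0]
width: 0.341
gripper_force: 25.0
clock: 3.5
position: [0.4259, -0.2742, 0.2999]
ee_rot: [2.215, 2.214, 0.004]
force: [1.2, -0.2, -1.2]
width: 0.339
gripper_force: 25.0
```

```bash
python3 -m inch '-0.023 0.145 0 0 0.02;-0.023 0.145 0 0 0.02;-0.023 0.145 0 0 0.02;-0.023 0.145 0 0 0.02'
python3 - <<'E'
from h import *
cv2.imwrite("pics/w2.png",arm.get_image("wrist")[:,:,::-1])
see("bin_free",.002); see("keeper_knob",.155);see("spindle",.012)
see("bin_free",.002,"top"); see("bin_free",.002,"side")
E
```

```text
clock: 3.9
position: [0.574, -0.2959, 0.2935]
ee_rot: [2.217, 2.222, 0.006]
force: [-0.1, 0.3, -0.8]
width: 0.339
gripper_force: 25.0
bin_free wrist 0.89 [198. 263.] world [ 0.5791 -0.3019  0.002 ] shift at same z+ [-0.0057  0.0112  0.132 ]
bin_free top 0.84 [166. 363.] world [ 0.5835 -0.2968  0.002 ] shift at same z+ [0.     0.0153 0.1331]
bin_free side 0.89 [308. 160.] world [ 0.5796 -0.3035  0.002 ] shift at same z+ [-0.0068  0.0111  0.133 ]
```

View pics/w2.png

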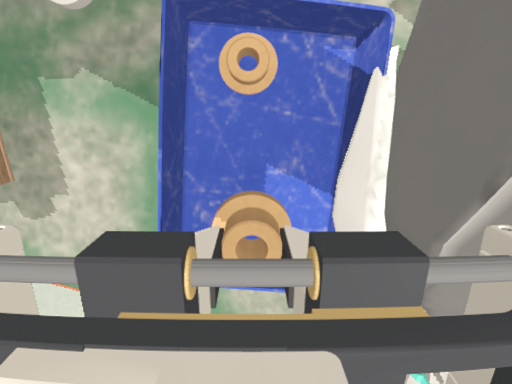

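The held bush hangs over the free part. On the right (cols 340–400) the white hose and the dark machine overhang the bin's far side. I'll turn the gripper a quarter so its long body stays clear of them.

```bash
python3 -m inch '0.008 -0.005 0 -0.75 0.02;0.008 -0.005 0 -0.75 0.02;0.008 -0.005 0 -0.75 0.02;0.008 -0.005 0 -0.75 0.02;0.008 -0.005 0 -0.75 0.02'
python3 -m inch '0 0 0 -0.82 0.02;0 0 0 -0.82 0.02;0 0 0 -0.82 0.02;0 0 0 -0.82 0.02;0 0 0 -0.82 0.02'
python3 - <<'E'
from h import *
p,r=tool();print(r.as_matrix().round(3), arm.observe()["joints"],p)
for c in("top","side"):
    cv2.imwrite(f"pics/{c}2.png",arm.get_image(c)[:,:,::-1])
E
```

```text
clock: 4.95
position: [0.5637, -0.2886, 0.2939]
ee_rot: [1.245, 2.884, -0.0]
force: [0.4, -0.8, -1.6]
width: 0.336
gripper_force: 25.0
clock: 5.45
position: [0.5637, -0.2887, 0.2939]
ee_rot: [0.102, 3.14, -0.001]
force: [-0.1, -0.7, -1.3]
width: 0.34
gripper_force: 25.0
[[-0.998  0.065  0.   ]
 [ 0.065  0.998 -0.   ]
 [-0.    -0.    -1.   ]] [ 0.83003179  0.65382268 -0.68682295  1.63352991  0.46865406  1.02491789
  1.50182174] [ 0.56369462 -0.28873172  0.29386226]
```

View pics/side2.png

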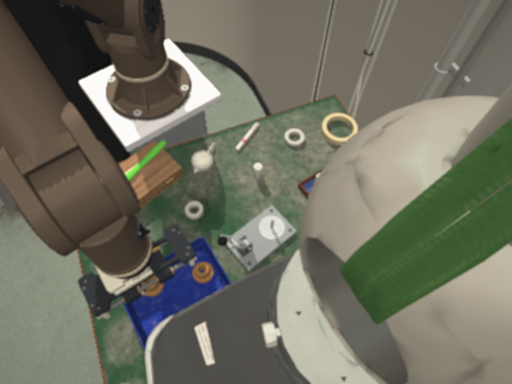

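The side view shows the hand over the bin's free end, clear of the hose; lowering.

```bash
python3 -m inch '-0.007 0 0.04 0 0.02;-0.007 0 0.07 0 0.02;-0.007 0 0.09 0 0.02;-0.007 0 0.096 0 0.02;-0.007 0 0.096 0 0.02'
python3 -m inch '0 0 0 0 0.045;0 0 0 0 0.045;0 0 0 0 0.045'
python3 -m inch '0 0 -0.03 0 0.045;0 0 -0.08 0 0.045;0 0 -0.12 0 0.045;0 0 -0.12 0 0.045'
python3 - <<'E'
from h import *
print(shift([.43,-.117,.14]),tool()[0])
see("bush_center",.018)
E
```

```text
clock: 6.05
position: [0.5707, -0.2889, 0.1979]
ee_rot: [-0.118, -3.138, 0.0]
force: [-0.6, -0.3, -1.2]
width: 0.337
gripper_force: 25.0
clock: 6.35
position: [0.5711, -0.2891, 0.1982]
ee_rot: [0.113, 3.139, -0.001]
force: [-0.2, 0.5, 0.4]
width: 0.483
gripper_force: 0.0
clock: 6.75
position: [0.5729, -0.2889, 0.3242]
ee_rot: [0.112, 3.13, -0.005]
force: [1.3, 0.4, -0.6]
width: 0.491
gripper_force: 0.0
[0.15658747 0.16170978 0.02330262] [ 0.57290026 -0.28886808  0.32424118]
bush_center wrist 0.61 [178. 252.] world [ 0.5621 -0.2872  0.018 ] shift at same z+ [0.0098 0.0016 0.142 ]
```

```bash
python3 -m inch '0.05 0 0 0.15 0.09;0.1 0.0 0 0.3 0.09;0.15 0.02 0 0.45 0.09;0.16 0.06 0 0.6 0.09;0.16 0.11 0 0.75 0.09'
python3 - <<'E'
from h import *
print(shift([.40,.227,.14]),tool()[1].as_matrix().round(3))
E
```

```text
clock: 7.35
position: [0.4156, -0.1719, 0.3164]
ee_rot: [-1.256, -2.876, 0.003]
force: [1.3, 1.5, 0.6]
width: 0.879
gripper_force: 0.0
[0.30278314 0.26018998 0.01731425] [[-0.68   0.734 -0.004]
 [ 0.734  0.68  -0.   ]
 [ 0.002 -0.003 -1.   ]]
```

```bash
python3 -m inch '0.038 0.033 0 0.15 0.09;0.076 0.065 0 0.3 0.09;0.114 0.098 0 0.45 0.09;0.151 0.13 0 0.6 0.09;0.189 0.162 0 0.747 0.09'
python3 - <<'E'
from h import *
print(shift([.40,.227,.14]),tool()[1].as_matrix().round(3))
E
```

```text
clock: 7.85
position: [0.408, 0.0455, 0.3168]
ee_rot: [-2.098, -2.337, 0.002]
force: [1.0, -0.4, 0.1]
width: 0.981
gripper_force: 0.0
[0.18130613 0.01189355 0.01779835] [[-0.108  0.994 -0.002]
 [ 0.994  0.108 -0.   ]
 [-0.    -0.002 -1.   ]]
```

```bash
python3 -m inch '0.05 0 0 0 0.09;0.1 0 0 0 0.09;0.15 0 0 0 0.09;0.16 -0.01 0 0 0.09;0.16 -0.01 0 0 0.09'
python3 - <<'E'
from h import *
print(tool()[0],tool()[1].as_matrix().round(3))
see("large_ring_center",.006);see("large_ring_center",.006,"side")
d=arm.silhouettes("wrist","large_ring_center")
cv2.imwrite("pics/w3.png",arm.get_image("wrist")[:,:,::-1])
E
```

```text
clock: 8.35
position: [0.379, 0.2035, 0.3168]
ee_rot: [-2.085, -2.348, 0.003]
force: [-0.5, -1.2, -0.2]
width: 0.983
gripper_force: 0.0
[0.37896064 0.20350988 0.31679088] [[-0.118  0.993 -0.002]
 [ 0.993  0.118 -0.   ]
 [-0.    -0.003 -1.   ]]
large_ring_center wrist 0.84 [170. 285.] world [0.4114 0.2206 0.006 ] shift at same z+ [0.0166 0.0334 0.1518]
large_ring_center side 0.77 [136. 292.] world [0.3989 0.2242 0.006 ] shift at same z+ [0.0221 0.0205 0.1522]
```

View pics/w3.png

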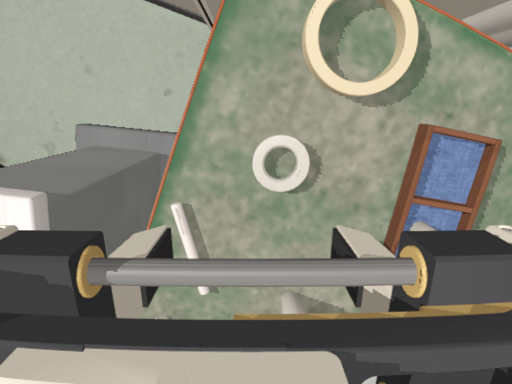

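The large ring is centred near (165,281). The pen lies to its lower left, clear of where the fingers will go. Moving over it and lower for one close look.

```bash
python3 -m inch '0.018 0.027 0.03 -0.1 0.07;0.018 0.027 0.06 -0.1 0.07;0.018 0.027 0.06 -0.1 0.07;0.018 0.027 0.06 -0.1 0.07'
cat >> h.py <<'E'
def blob(n,ztop,cam="wrist",im=True):
    "world centre of the silhouette at height ztop"
    if im: arm.get_image(cam)
    for d in arm.silhouettes(cam,n)[:1]:
        c,_=cv2.findContours(d["region"].astype(np.uint8),0,2); c=max(c,key=cv2.contourArea)
        (x,y),(w,h),a=cv2.fitEllipse(c); X=ray(cam,[y,x],ztop)
        print("blob",n,cam,round(d["conf"],2),round(y),round(x),round(w),round(h),X.round(4),shift(X).round(4))
E
python3 - <<'E'
from h import *
print(tool()[0],tool()[1].as_matrix().round(3))
see("large_ring_center",.006);blob("large_ring_center",.008)
E
```

```text
clock: 9.05
position: [0.4054, 0.2222, 0.2578]
ee_rot: [-1.973, -2.444, 0.003]
force: [0.2, 0.0, -0.2]
width: 0.768
gripper_force: 0.0
[0.40542213 0.22220116 0.25779027] [[-0.211  0.977 -0.002]
 [ 0.977  0.211 -0.001]
 [-0.001 -0.002 -1.   ]]
blob large_ring_center wrist 0.62 200 253 68 69 [0.4071 0.2278 0.008 ] [0.0045 0.0018 0.092 ]
```

```bash
python3 -m inch '0.0045 0.002 0.03 0 0.07;0.0045 0.002 0.06 0 0.07;0.0045 0.002 0.075 0 0.07;0.0045 0.002 0.0765 0 0.07;0.0045 0.002 0.0765 0 0.07'
python3 -m inch '0 0 0 0 0.03;0 0 0 0 0.03;0 0 0 0 0.03;0 0 0 0 0.03' 30
python3 -m inch '0 0 -0.03 0 0.03;0 0 -0.08 0 0.03;0 0 -0.08 0 0.03' 30
python3 - <<'E'
from h import *
s=arm.observe();print(s["width"]*.0918,s["position"],s["joints"])
cv2.imwrite("pics/w4.png",arm.get_image("wrist")[:,:,::-1])
print(shift([.582,.004,.1]))
E
```

```text
clock: 9.75
position: [0.4067, 0.228, 0.1819]
ee_rot: [1.971, 2.446, 0.001]
force: [-0.6, 0.2, -0.2]
width: 0.762
gripper_force: 0.0
clock: 10.15
position: [0.4069, 0.2279, 0.182]
ee_rot: [1.971, 2.445, 0.002]
force: [-0.7, -1.1, 7.4]
width: 0.566
gripper_force: 30.2
clock: 10.45
position: [0.4077, 0.2293, 0.2661]
ee_rot: [1.97, 2.444, 0.011]
force: [1.0, -0.5, -0.6]
width: 0.565
gripper_force: 29.9
0.051848775769893406 [0.40771902 0.22926964 0.26605257] [-0.14029124  0.43758037 -0.62445585  2.07021162  0.37931445  0.73736487
 -0.78966126]
[-0.25656165  0.12224042  0.0051606 ]
```

View pics/w4.png

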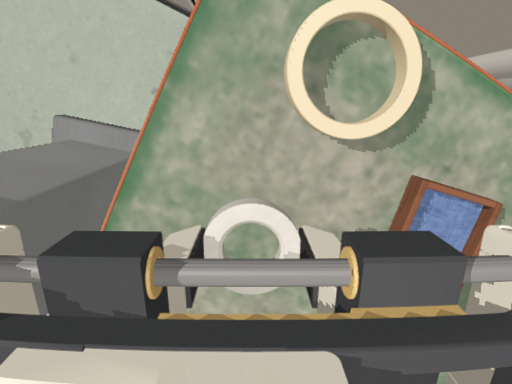

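The ring is held between the pads at (247,252). I'll check where its centre sits in the tool frame and locate the spindle.

```bash
python3 - <<'E'
from h import *
p,r=tool(); print(p)
arm.get_image("wrist")
blob("large_ring_center",p[2]-.170,im=False)
for d in arm.place_of("wrist","large_ring_center")[:1]: X=ray("wrist",d["point"],p[2]-.176); print(d["point"],shift(X))
E
python3 -m inch '-0.05 0 -0.03 0.05 0.03;-0.1 0.0 -0.04 0.1 0.03;-0.14 0.035 -0.04 0.15 0.03;-0.17 0.07 -0.04 0.2 0.03;-0.175 0.11 -0.04 0.21 0.03'
python3 - <<'E'
from h import *
print(tool()[0],tool()[1].as_matrix().round(3), shift([.582,.004,.1]))
see("spindle",.012); see("spindle",.012,"side")
E
```

```text
[0.40741776 0.22844811 0.26388835]
blob large_ring_center wrist 0.56 232 251 67 89 [0.4051 0.2388 0.0939] [0.0115 0.0009 0.0084]
clock: 11.15
position: [0.5522, 0.0747, 0.2996]
ee_rot: [2.225, 2.217, -0.008]
force: [0.9, 0.0, 0.1]
width: 0.564
gripper_force: 29.9
[0.55223163 0.07472825 0.2995941 ] [[ 0.004  1.    -0.003]
 [ 1.    -0.004 -0.004]
 [-0.004 -0.003 -1.   ]] [-0.06976094  0.03063386  0.04080346]
spindle side 0.95 [225. 271.] world [0.5751 0.0108 0.012 ] shift at same z+ [-0.0693  0.0244  0.1282]
```

Run:
```python
from h import *
p,r=tool()
# ring in hand: predicted outline for tool-x offsets, as picture is fixed to the tool
for dx in(0,.004,.008):
    for dz,rad in((-.170,.027),(-.170,.015)):
        c=p+r.apply([dx,0,-dz]); q=[proj("wrist",c+r.apply([rad*np.cos(a),rad*np.sin(a),0])) for a in(0,np.pi/2,np.pi,-np.pi/2)]
        print(dx,rad,np.round(q).tolist())
cv2.imwrite("pics/w5.png",arm.get_image("wrist")[:,:,::-1])
```

```text
0 0.027 [[202.0, 250.0], [250.0, 300.0], [293.0, 250.0], [250.0, 200.0]]
0 0.015 [[224.0, 250.0], [250.0, 278.0], [275.0, 250.0], [250.0, 222.0]]
0.004 0.027 [[195.0, 250.0], [243.0, 300.0], [287.0, 250.0], [243.0, 200.0]]
0.004 0.015 [[217.0, 250.0], [243.0, 278.0], [268.0, 250.0], [243.0, 222.0]]
0.008 0.027 [[187.0, 250.0], [236.0, 301.0], [281.0, 250.0], [236.0, 199.0]]
0.008 0.015 [[209.0, 250.0], [236.0, 278.0], [262.0, 250.0], [236.0, 222.0]]
```

View pics/w5.png

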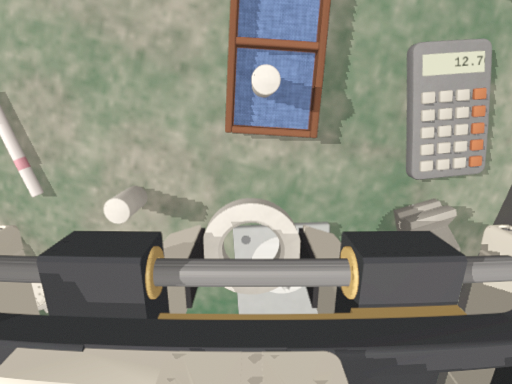

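The ring is centred in the grip to about 1 mm. The rest, with its standing pin at (78,265), the loose pin at (208,120) and the stand under the ring are all visible.

```bash
python3 -m inch '-0.04 0.028 0 0 0.03;-0.069 0.028 0.02 0 0.03;-0.069 0.028 0.044 0 0.03;-0.069 0.028 0.044 0 0.03'
python3 - <<'E'
from h import *
p,r=tool();print(p, shift([.58,.005,.1]))
for X in ([.58,.005,.055],[.58,.005,.012]): print(proj("wrist",X))
cv2.imwrite("pics/w6.png",arm.get_image("wrist")[150:384,100:400,::-1].repeat(2,0).repeat(2,1))
see("spindle",.012); see("spindle",.012,"top"); see("spindle",.012,"side")
E
```

```text
clock: 11.8
position: [0.5771, 0.0104, 0.2541]
ee_rot: [-2.215, -2.222, 0.009]
force: [-0.3, 0.7, -0.7]
width: 0.565
gripper_force: 29.9
[0.57709119 0.01043207 0.25406591] [-0.00529528  0.00393463 -0.00495211]
[237.55950643 256.79817688]
[215.17943134 256.20434544]
spindle wrist 0.9 [213. 260.] world [0.587  0.0079 0.012 ] shift at same z+ [-0.0051  0.0079  0.087 ]
spindle side 0.62 [228. 271.] world [0.5824 0.0043 0.012 ] shift at same z+ [-0.0078  0.0023  0.0873]
```

View pics/w6.png

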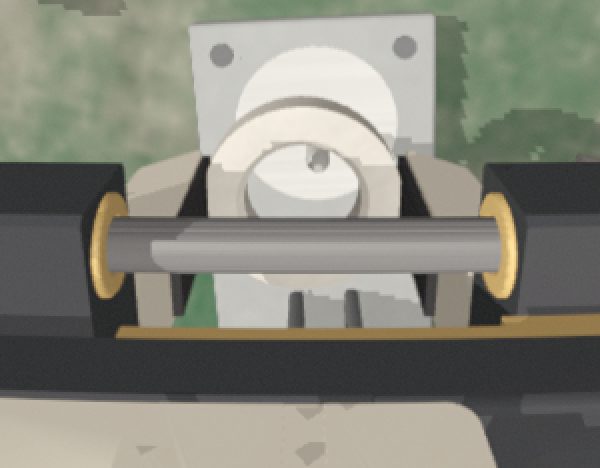

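The spindle shows inside the ring's bore, with its tip near image (233,259). A 4–5 mm correction and then down; the bore allows ±11 mm.

```bash
python3 -m inch '-0.003 0.004 0.0 0 0.03;-0.003 0.004 0.02 0 0.03;-0.003 0.004 0.04 0 0.03;-0.003 0.004 0.055 0 0.03;-0.003 0.004 0.059 0 0.03'
python3 -m inch '0 0 0 0 0.03;0 0 0 0 0.065;0 0 0 0 0.065;0 0 0 0 0.065'
python3 -m inch '0 0 -0.03 0 0.065;0 0 -0.08 0 0.07;0 0 -0.12 0 0.07;0 0 -0.12 0 0.07'
python3 - <<'E'
from h import *
print(tool()[0],tool()[1].as_matrix().round(3),shift([.428,-.117,.14]))
see("large_ring_center",.018);blob("large_ring_center",.024);see("spindle",.012)
E
```

```text
clock: 12.65
position: [0.5831, 0.008, 0.1967]
ee_rot: [-2.216, -2.225, 0.003]
force: [-0.7, -1.1, -0.5]
width: 0.565
gripper_force: 29.9
clock: 13.05
position: [0.5838, 0.0083, 0.199]
ee_rot: [2.216, 2.225, 0.002]
force: [0.4, 0.3, 0.8]
width: 0.703
gripper_force: 0.0
clock: 13.45
position: [0.5853, 0.0091, 0.3246]
ee_rot: [2.212, 2.221, 0.012]
force: [1.0, -0.6, -1.1]
width: 0.758
gripper_force: 0.0
[0.58526979 0.00907769 0.32455992] [[-0.004  1.     0.01 ]
 [ 1.     0.004  0.001]
 [ 0.001  0.01  -1.   ]] [-0.12559186 -0.15959588  0.02388678]
large_ring_center wrist 0.71 [191. 247.] world [0.5812 0.0065 0.018 ] shift at same z+ [-0.0016 -0.0034  0.1426]
blob large_ring_center wrist 0.96 190 251 56 57 [0.583  0.0096 0.024 ] [0.0017 0.0004 0.1345]
spindle wrist 0.75 [188. 250.] world [0.5816 0.0083 0.012 ] shift at same z+ [ 0.0003 -0.0007  0.146 ]
```

```bash
python3 -m inch '0 -0.05 0 0 0.065;-0.02 -0.09 0 0 0.065;-0.06 -0.12 0 0 0.065;-0.1 -0.145 0 0 0.065;-0.125 -0.16 0.03 0 0.065'
python3 -m inch '0 0 0.035 0 0.065;0 0 0.035 0 0.065'
python3 - <<'E'
from h import *
print(tool()[0],tool()[1].as_matrix().round(3),shift([.428,-.117,.02]))
see("small_ring_center",.0075);blob("small_ring_center",.012)
E
```

```text
clock: 14.25
position: [0.4229, -0.1199, 0.2895]
ee_rot: [2.217, 2.221, 0.001]
force: [0.7, -0.0, -0.9]
width: 0.706
gripper_force: 0.0
clock: 14.45
position: [0.4216, -0.1181, 0.2499]
ee_rot: [-2.215, -2.219, 0.006]
force: [-0.2, 0.6, 0.3]
width: 0.706
gripper_force: 0.0
[ 0.42164605 -0.11808655  0.24985028] [[-0.002  1.    -0.007]
 [ 1.     0.002  0.002]
 [ 0.002 -0.007 -1.   ]] [0.00065127 0.00804738 0.07079887]
small_ring_center wrist 0.8 [210. 261.] world [ 0.432  -0.1188  0.0075] shift at same z+ [-0.0024  0.0085  0.0865]
blob small_ring_center wrist 0.83 208 257 57 58 [ 0.4303 -0.1159  0.012 ] [0.0006 0.0051 0.0833]
```

```bash
python3 -m inch '0 0.007 0.03 0 0.065;0 0.007 0.055 0 0.065;0 0.007 0.067 0 0.065;0 0.007 0.068 0 0.065;0 0.007 0.068 0 0.065'
python3 -m inch '0 0 0 0 0.02;0 0 0 0 0.02;0 0 0 0 0.02;0 0 0 0 0.02' 30
python3 -m inch '0 0 -0.03 0 0.02;0 0 -0.08 0 0.02;0 0 -0.12 0 0.02;0 0 -0.12 0 0.02'
python3 - <<'E'
from h import *
print(tool()[0],tool()[1].as_matrix().round(3),shift([.582,.0075,.13]))
cv2.imwrite("pics/w7.png",arm.get_image("wrist")[150:384,100:400,::-1].repeat(2,0).repeat(2,1))
p,r=tool()
for dx in(0,.004,-.004):
    c=p+r.apply([dx,0,.182-.015]); q=[proj("wrist",c+r.apply([.022*np.cos(a),.022*np.sin(a),0])) for a in(0,np.pi/2,np.pi,-np.pi/2)]
    print(dx,((np.array(q)-[150,100])*2).round().tolist())
E
```

```text
clock: 15.15
position: [0.4314, -0.117, 0.186]
ee_rot: [2.216, 2.226, 0.001]
force: [1.5, -0.6, 0.7]
width: 0.706
gripper_force: 0.0
clock: 15.55
position: [0.431, -0.1175, 0.1857]
ee_rot: [2.217, 2.225, 0.0]
force: [-1.5, -0.1, 6.2]
width: 0.456
gripper_force: 30.0
clock: 15.95
position: [0.4326, -0.1172, 0.3099]
ee_rot: [2.212, 2.22, 0.006]
force: [0.3, -0.6, -0.4]
width: 0.453
gripper_force: 30.0
[ 0.43259557 -0.11724397  0.30987098] [[-0.004  1.     0.008]
 [ 1.     0.004 -0.002]
 [-0.002  0.008 -1.   ]] [0.12459921 0.14844701 0.02176181]
0 [[126.0, 300.0], [205.0, 383.0], [278.0, 300.0], [205.0, 217.0]]
0.004 [[111.0, 300.0], [191.0, 383.0], [265.0, 300.0], [191.0, 216.0]]
-0.004 [[141.0, 300.0], [219.0, 382.0], [290.0, 300.0], [219.0, 217.0]]
```

View pics/w7.png

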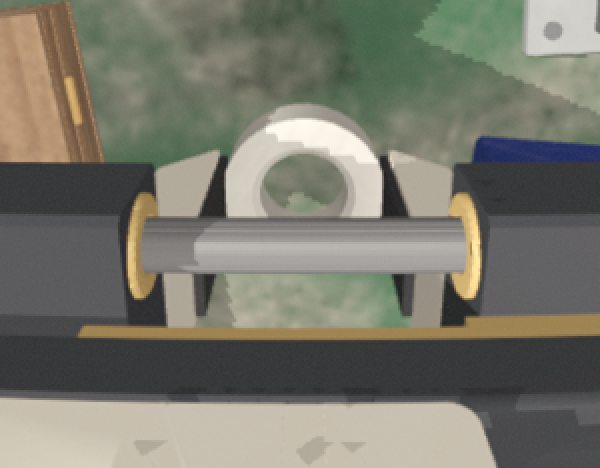

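The small ring is gripped and centred (crop centre about (195,304)). Next, over the spindle, approaching from the side away from the keeper.

```bash
python3 -m inch '0.05 0.01 0 0 0.02;0.09 0.04 0 0 0.02;0.12 0.08 0 0 0.02;0.125 0.12 0.02 0 0.02;0.125 0.148 0.04 0 0.02'
python3 -m inch '0 0 0.01 0 0.02;0 0 0.01 0 0.02'
python3 - <<'E'
from h import *
p,r=tool();print(p,shift([.582,.0075,.1]))
for X in ([.582,.0075,.055],[.582,.0075,.012]): print(((proj("wrist",X)-[150,100])*2).round())
cv2.imwrite("pics/w8.png",arm.get_image("wrist")[150:384,100:400,::-1].repeat(2,0).repeat(2,1))
see("spindle",.012)
E
```

```text
clock: 16.5
position: [0.5805, 0.0105, 0.2637]
ee_rot: [2.214, 2.229, 0.002]
force: [-0.2, -0.8, -1.3]
width: 0.457
gripper_force: 30.0
clock: 16.7
position: [0.5773, 0.0082, 0.252]
ee_rot: [-2.214, -2.223, 0.007]
force: [-1.0, 0.7, -1.0]
width: 0.457
gripper_force: 30.0
[0.57733259 0.00819387 0.25199303] [-0.0006964   0.00554914 -0.00703662]
[164. 319.]
[121. 317.]
spindle wrist 0.77 [210. 256.] world [0.5821 0.0065 0.012 ] shift at same z+ [-0.0016  0.0048  0.0842]
```

View pics/w8.png

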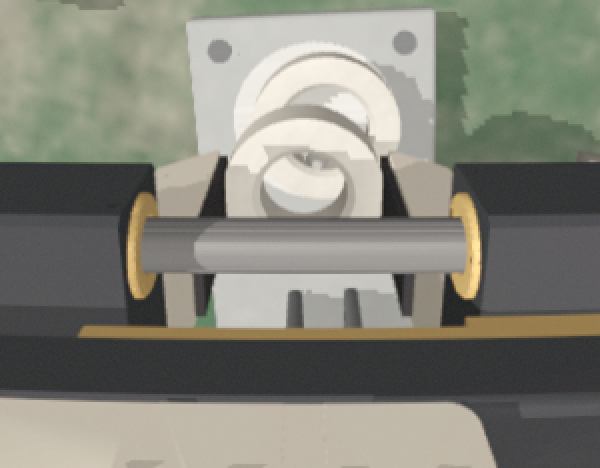

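The spindle tip shows inside the small ring's bore at crop (318,165), where predicted. A small shift, then settle and check.

```bash
python3 -m inch '-0.001 0.004 0 0 0.02;-0.001 0.004 0 0 0.02;-0.001 0.004 0 0 0.02'
python3 - <<'E'
from h import *
p,r=tool();print(p,shift([.582,.0075,.1]))
see("spindle",.012)
E
```

```text
clock: 17.15
position: [0.5826, 0.007, 0.2559]
ee_rot: [2.217, 2.225, 0.001]
force: [0.2, -0.0, -0.5]
width: 0.456
gripper_force: 30.0
[0.58255196 0.00700446 0.25587825] [ 0.00053181 -0.00071639 -0.00312254]
spindle wrist 0.73 [204. 250.] world [0.5821 0.0101 0.012 ] shift at same z+ [ 0.003  -0.0004  0.0846]
```

```bash
python3 -m inch '0 0 0.015 0 0.02;0 0 0.03 0 0.02;0 0 0.04 0 0.02;0 0 0.0455 0 0.02;0 0 0.0455 0 0.02'
python3 -m inch '0 0 0 0 0.055;0 0 0 0 0.055;0 0 0 0 0.055'
python3 -m inch '0 0 -0.03 0 0.055;0 0 -0.08 0 0.055;0 0 -0.12 0 0.055;0 0 -0.12 0 0.055'
python3 - <<'E'
from h import *
print(tool()[0])
cv2.imwrite("pics/w9.png",arm.get_image("wrist")[:,:,::-1])
see("keeper_knob",.155);see("keeper_knob",.155,"top");see("keeper_knob",.155,"side");see("pin_center",.0225)
E
```

```text
clock: 17.75
position: [0.5818, 0.0073, 0.2092]
ee_rot: [-2.216, -2.225, 0.004]
force: [-2.7, -0.2, 3.6]
width: 0.462
gripper_force: 30.0
clock: 18.05
position: [0.5825, 0.0073, 0.2095]
ee_rot: [-2.217, -2.226, 0.0]
force: [0.9, 0.6, 0.6]
width: 0.592
gripper_force: 0.0
clock: 18.45
position: [0.5843, 0.0081, 0.3354]
ee_rot: [2.213, 2.222, 0.011]
force: [0.9, -0.3, 0.1]
width: 0.599
gripper_force: 0.0
[0.58425094 0.00812155 0.33541903]
keeper_knob top 0.39 [214. 232.] world [0.4348 0.0567 0.155 ] shift at same z+ [ 0.0503 -0.1466  0.0146]
keeper_knob side 0.65 [239. 225.] world [ 0.5872 -0.1255  0.155 ] shift at same z+ [-0.1327  0.005   0.0143]
pin_center wrist 0.56 [119.  99.] world [0.4406 0.0731 0.0225] shift at same z+ [ 0.0664 -0.1408  0.1475]
```

View pics/w9.png

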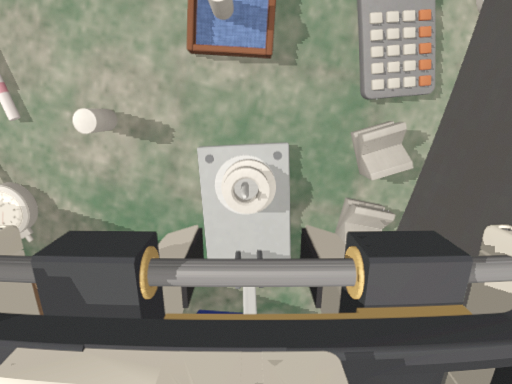

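Both rings are on the spindle (about (188,247)), large under small. Next the keeper: raise, pass over the knob and come down behind it with the fingers closed.

```bash
python3 -m inch '0 -0.005 -0.045 0 0;-0.02 -0.008 -0.065 0 0;-0.07 -0.008 -0.065 0 0;-0.12 -0.008 -0.065 0 0;-0.17 -0.008 -0.065 0 0'
python3 -m inch '-0.025 0 0 0 0;-0.025 0 0 0 0'
python3 - <<'E'
from h import *
print(tool()[0])
see("keeper_knob",.155);see("keeper_knob",.155,"side");see("keeper_knob",.155,"top")
cv2.imwrite("pics/w10.png",arm.get_image("wrist")[:,:,::-1])
E
```

```text
clock: 19.4
position: [0.5749, -0.1644, 0.3947]
ee_rot: [2.216, 2.227, -0.0]
force: [0.6, -0.1, 0.4]
width: 0.213
gripper_force: 0.0
clock: 19.6
position: [0.5745, -0.1934, 0.3936]
ee_rot: [2.225, 2.217, -0.004]
force: [-0.2, 0.3, 0.1]
width: 0.042
gripper_force: 0.0
[ 0.57448848 -0.19337176  0.39360711]
keeper_knob wrist 0.91 [125. 270.] world [ 0.589  -0.1252  0.155 ] shift at same z+ [0.0627 0.0142 0.0802]
keeper_knob side 0.4 [239. 222.] world [ 0.5847 -0.13    0.155 ] shift at same z+ [0.056  0.0097 0.0806]
keeper_knob top 0.58 [150. 317.] world [ 0.587  -0.1377  0.155 ] shift at same z+ [0.0482 0.0118 0.0808]
```

View pics/w10.png

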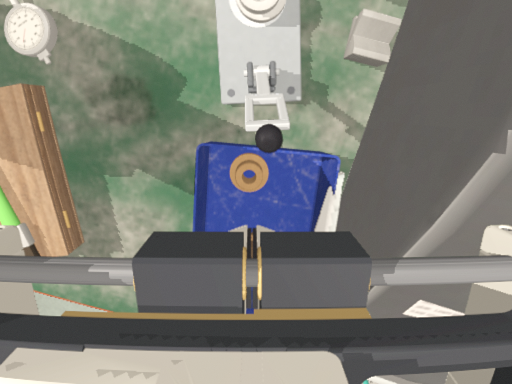

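The knob is at (138,269), just ahead of the closed fingers, and the machine edge stays right of col 360. Descending behind the knob, then pushing towards +y.

```bash
python3 -m inch '0.005 0.004 0.03 0 0;0.005 0.004 0.06 0 0;0.005 0.004 0.084 0 0;0.005 0.004 0.084 0 0'
python3 -m inch '0.02 0 0 0 0;0.035 0 0 0 0;0.05 0 0 0 0;0.065 0 0 0 0;0.08 0 0 0 0'
```

```text
clock: 20.35
position: [0.5781, -0.1819, 0.3077]
ee_rot: [-2.212, -2.224, 0.004]
force: [-0.1, 0.3, 0.3]
width: 0.005
gripper_force: 0.0
clock: 20.85
position: [0.579, -0.1014, 0.3113]
ee_rot: [2.216, 2.226, 0.0]
force: [0.7, 0.4, 0.2]
width: 0.007
gripper_force: 0.1
```

```bash
python3 -m inch '0.012 0 0 0 0;0.024 0 0 0 0;0.036 0 0 0 0;0.045 0 0 0 0;0.045 0 0 0 0'
python3 -m inch '0 0 0 0 0;-0.03 0 -0.03 0 0;-0.05 0 -0.08 0 0;-0.05 0 -0.08 0 0'
python3 - <<'E'
from h import *
print(tool()[0])
cv2.imwrite("pics/w11.png",arm.get_image("wrist")[:,:,::-1])
see("keeper_knob",.045);see("keeper_knob",.045,"side");see("keeper_knob",.045,"top")
E
```

```text
clock: 21.35
position: [0.5788, -0.056, 0.3108]
ee_rot: [-2.215, -2.228, -0.001]
force: [0.4, -0.1, 0.1]
width: 0.004
gripper_force: 0.0
clock: 21.75
position: [0.5802, -0.1116, 0.3959]
ee_rot: [2.218, 2.214, 0.005]
force: [1.2, 0.1, -1.0]
width: 0.007
gripper_force: 0.0
[ 0.58021786 -0.11159732  0.39585479]
keeper_knob wrist 0.75 [ 20. 250.] world [0.578  0.0509 0.045 ] shift at same z+ [ 0.1594 -0.0005  0.1866]
keeper_knob side 0.68 [227. 273.] world [5.914e-01 2.000e-04 4.500e-02] shift at same z+ [0.1076 0.0141 0.1855]
keeper_knob side 0.59 [210. 287.] world [0.5774 0.0534 0.045 ] shift at same z+ [0.1608 0.0003 0.1855]
keeper_knob top 0.87 [162. 239.] world [0.5787 0.0479 0.045 ] shift at same z+ [0.155  0.0016 0.1855]
```

View pics/w11.png

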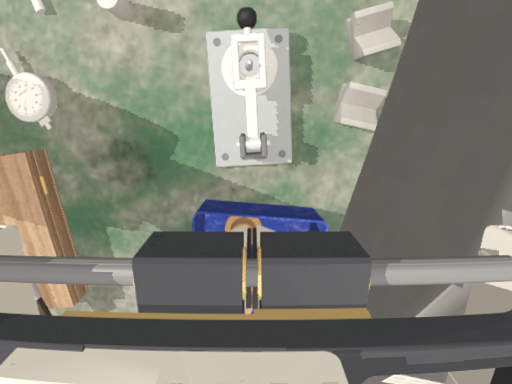

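The keeper lies forward with its fork round the spindle at (68,248), knob at (18,247). The pin is next.

```bash
python3 -m inch '0.04 -0.03 0 0 0.05;0.08 -0.06 0 0 0.05;0.12 -0.09 0.02 0 0.05;0.16 -0.12 0.06 0 0.05;0.185 -0.137 0.1 0 0.05'
python3 -m inch '0 0 0.01 0 0.05;0 0 0.01 0 0.05;0 0 0.01 0 0.05'
python3 - <<'E'
from h import *
print(tool()[0])
see("pin_center",.0225);blob("pin_center",.0225); see("pin_center",.0225,"side")
d=arm.look_for("wrist","pin_center");print([ (x["conf"],x["point"]) for x in d[:2]])
E
```

```text
clock: 22.6
position: [0.4462, 0.0693, 0.3036]
ee_rot: [2.215, 2.227, 0.003]
force: [1.6, -0.3, -0.7]
width: 0.389
gripper_force: 0.0
clock: 22.9
position: [0.4486, 0.067, 0.2941]
ee_rot: [2.218, 2.225, 0.0]
force: [0.4, -0.3, 0.6]
width: 0.542
gripper_force: 0.0
[0.44858055 0.06701113 0.29409768]
pin_center wrist 0.96 [194. 243.] world [0.4433 0.0707 0.0225] shift at same z+ [ 0.0039 -0.006   0.1131]
blob pin_center wrist 0.81 193 240 27 38 [0.4398 0.0714 0.0225] [ 0.0047 -0.0093  0.1131]
pin_center side 0.4 [170. 260.] world [0.4402 0.0817 0.0225] shift at same z+ [ 0.0148 -0.0084  0.1129]
[(0.96, [195.1, 240.0])]
```

```bash
python3 -m inch '0.005 -0.007 0.02 0 0.055;0.005 -0.007 0.06 0 0.055;0.005 -0.007 0.09 0 0.055;0.005 -0.007 0.094 0 0.055;0.005 -0.007 0.094 0 0.055'
python3 -m inch '0 0 0 0 0.01;0 0 0 0 0.01;0 0 0 0 0.01;0 0 0 0 0.01;0 0 0 0 0.01' 20
python3 -m inch '0 0 -0.03 0 0.01;0 0 -0.07 0 0.01;0 0 -0.1 0 0.01;0 0 -0.1 0 0.01'
python3 - <<'E'
from h import *
print(tool()[0],shift([.565,.243,.12]))
see("rest_free_bay",.006);see("rest_free_bay",.006,"top");see("rest_free_bay",.006,"side");see("pin_in_rest_center",.031);see("pin_in_rest_center",.031,"top")
E
```

```text
clock: 23.75
position: [0.4408, 0.0724, 0.1998]
ee_rot: [-2.216, -2.225, 0.002]
force: [-0.8, 0.3, 0.1]
width: 0.596
gripper_force: 0.0
clock: 24.25
position: [0.4408, 0.0723, 0.2002]
ee_rot: [2.217, 2.225, 0.0]
force: [-1.0, -0.0, 2.9]
width: 0.233
gripper_force: 19.9
clock: 24.65
position: [0.4419, 0.073, 0.3032]
ee_rot: [2.215, 2.223, 0.008]
force: [-0.2, -0.2, -1.1]
width: 0.231
gripper_force: 19.9
[0.44189579 0.07295216 0.30324554] [0.16944411 0.12261642 0.0251297 ]
rest_free_bay top 0.49 [173. 361.] world [ 0.5651 -0.2913  0.006 ] shift at same z+ [-0.3636  0.1239  0.134 ]
pin_in_rest_center wrist 0.89 [ 72. 406.] world [0.5615 0.1764 0.031 ] shift at same z+ [0.1036 0.1219 0.1088]
```

```bash
python3 -m inch '0.04 0.025 0 0 0.01;0.08 0.05 0 0 0.01;0.12 0.08 0 0 0.01;0.155 0.11 0 0 0.01;0.169 0.122 0 0 0.01'
python3 -m inch '0 0 0 0 0.01;0 0 0 0 0.01;0 0 0 0 0.01'
python3 - <<'E'
from h import *
print(tool()[0])
cv2.imwrite("pics/w12.png",arm.get_image("wrist")[:,:,::-1])
see("rest_free_bay",.006);see("pin_in_rest_center",.031);see("rest_free_bay",.006,"top")
E
```

```text
clock: 25.65
position: [0.5637, 0.2458, 0.2994]
ee_rot: [-2.213, -2.227, -0.004]
force: [0.3, -0.7, -0.6]
width: 0.233
gripper_force: 19.9
clock: 25.95
position: [0.5616, 0.2407, 0.2994]
ee_rot: [2.218, 2.225, -0.003]
force: [-0.2, -0.8, -2.2]
width: 0.235
gripper_force: 19.9
[0.56162953 0.24074612 0.29942599]
rest_free_bay wrist 0.84 [192. 262.] world [0.5724 0.2402 0.006 ] shift at same z+ [-0.0005  0.0105  0.135 ]
rest_free_bay top 0.6 [173. 363.] world [ 0.5636 -0.2969  0.006 ] shift at same z+ [-5.383e-01 -5.000e-04  1.351e-01]
```

View pics/w12.png

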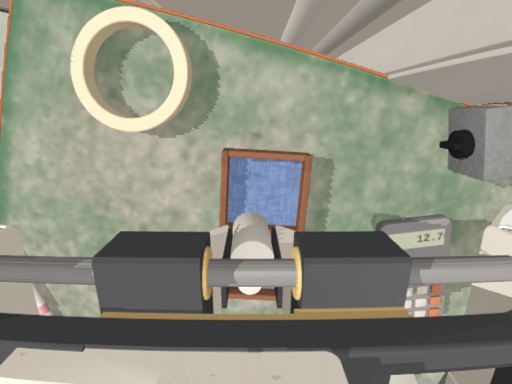

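The empty bay is seen at rows 160–228, cols 228–303, with the held pin just left of its middle. Shift 8 mm and lower.

```bash
python3 -m inch '0 0.008 0.02 0 0.01;0 0.008 0.05 0 0.01;0 0.008 0.08 0 0.01;0 0.008 0.091 0 0.01;0 0.008 0.092 0 0.01'
python3 -m inch '0 0 0 0 0.01;0 0 0.001 0 0.01'
```

```text
clock: 26.8
position: [0.5695, 0.2417, 0.2068]
ee_rot: [-2.216, -2.225, 0.004]
force: [-0.4, 0.8, -0.4]
width: 0.232
gripper_force: 20.0
clock: 27.0
position: [0.5707, 0.2423, 0.2083]
ee_rot: [2.217, 2.225, 0.004]
force: [-0.1, -0.5, -0.5]
width: 0.234
gripper_force: 20.0
```

```bash
python3 -m inch '0 0 0.001 0 0.01;0 0 0.001 0 0.01;0 0 0.001 0 0.01'
python3 -m inch '0 0 0 0 0.04;0 0 0 0 0.04;0 0 0 0 0.04;0 0 0 0 0.04'
python3 -m inch '0 0 -0.02 0 0.04;0 0 -0.06 0 0.04;0 0 -0.1 0 0.04;0 0 -0.15 0 0.04'
python3 -m inch '-0.04 -0.04 0 0 0.04;-0.09 -0.07 0 0 0.04;-0.13 -0.11 0 0 0.04;-0.17 -0.15 0 0 0.04;-0.2 -0.17 0 0 0.04'
python3 - <<'E'
from h import *
a=arm.get_image("side");b=arm.get_image("wrist")
cv2.imwrite("pics/end.png",np.vstack([b[:,:,::-1][:290],cv2.resize(a[90:350,60:420,::-1],(512,300))]))
see("bush_center",.018,"side");see("bush_center",.018,"top");see("pin_center",.028);see("pin_in_rest_center",.031)
E
```

```text
clock: 27.3
position: [0.5702, 0.2419, 0.2062]
ee_rot: [2.217, 2.225, 0.001]
force: [-0.3, 0.2, -0.5]
width: 0.233
gripper_force: 20.0
clock: 27.7
position: [0.5701, 0.2419, 0.2059]
ee_rot: [2.217, 2.226, 0.0]
force: [0.1, -0.0, 0.4]
width: 0.431
gripper_force: 0.0
clock: 28.1
position: [0.5696, 0.2414, 0.3562]
ee_rot: [-2.216, -2.225, 0.004]
force: [1.5, -0.2, -0.6]
width: 0.435
gripper_force: 0.0
clock: 28.6
position: [0.4073, 0.0508, 0.3557]
ee_rot: [2.216, 2.226, -0.0]
force: [2.0, -0.3, 0.8]
width: 0.433
gripper_force: 0.0
bush_center side 0.62 [298. 163.] world [ 0.5714 -0.2882  0.018 ] shift at same z+ [-0.3389  0.1617  0.1797]
bush_center top 0.69 [171. 362.] world [ 0.5676 -0.2907  0.018 ] shift at same z+ [-0.3441  0.1557  0.1793]
pin_in_rest_center wrist 0.62 [ 62. 409.] world [0.5603 0.174  0.031 ] shift at same z+ [0.1202 0.1514 0.1659]
```

View pics/end.png

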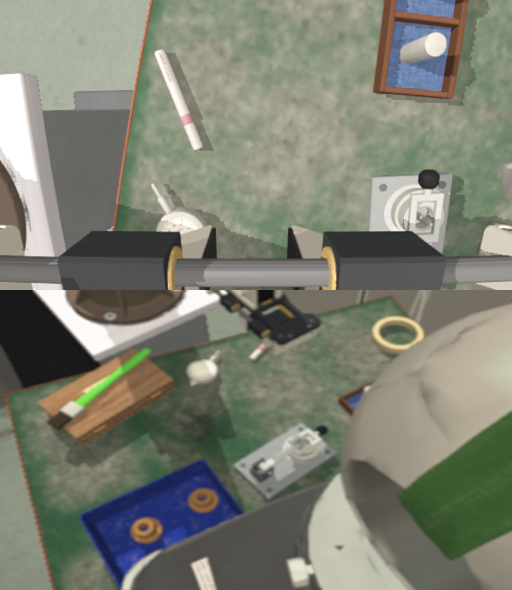

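That is 16 pictures viewed, over the limit of 14, so I'll view no more and check the pin with the networks instead.

```bash
python3 -m inch '0.05 0 0 0 0.04;0.1 0.03 0 0 0.04;0.12 0.06 0 0 0.04;0.12 0.06 0 0 0.04;0.12 0.06 0 0 0.04'
python3 - <<'E'
from h import *
see("pin_center",.0285);blob("pin_center",.0285);see("pin_in_rest_center",.031);see("pin_center",.0285,"top")
for z in(.051,.006): print("expected pin ends",proj("wrist",[.570,.242,z]).round())
for d in arm.silhouettes("wrist","pin_center")[:3]: c=np.argwhere(d["region"]); print(d["conf"],c.min(0),c.max(0))
E
```

```text
clock: 29.6
position: [0.4689, 0.1733, 0.3551]
ee_rot: [-2.213, -2.227, 0.001]
force: [-0.5, 0.2, -0.2]
width: 0.433
gripper_force: 0.0
pin_center wrist 0.58 [116. 356.] world [0.5717 0.2407 0.0285] shift at same z+ [0.0687 0.1043 0.1677]
blob pin_center wrist 0.8 113 358 25 36 [0.5742 0.2425 0.0285] [0.0712 0.1065 0.1681]
pin_in_rest_center wrist 0.69 [180. 342.] world [0.5623 0.1756 0.031 ] shift at same z+ [0.0043 0.0939 0.166 ]
expected pin ends [114. 361.]
expected pin ends [114. 347.]
0.9 [101 339] [125 375]
```

The network silhouette matches a pin standing in the empty bay: it spans rows 101–125 and cols 339–375, and the expected end points at (114,361) and (114,347) fall inside it. The other pin still stands in its bay.

```bash
python3 -c "
from cell import arm
print(arm.sign_off())"
```

```text
the job is handed in; nothing more can be done
None
```

The job is handed in at about 30 s: both rings are on the spindle with the small one on top, the keeper is down, the bush stands in the bin and the pin stands in its bay. I checked the pin with the networks rather than by eye, because I had viewed 16 pictures, two over the limit of 14.

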